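# Tip the soap carton over onto the cork

### The arm

A 7-joint arm with a two-finger parallel gripper is mounted at the origin on the work surface. World frame = base frame: x ahead of the robot, y to its left, z up, the work surface at z = 0. Lengths are in m, angles in rad, forces in N, time in s.
With the tool pointing down it reaches from about 0.4 to 0.85 m from the base axis. Payload 4.5 kg.
Tool frame: the origin (TCP) lies midway between the tips of the shut fingers; the grasp point (between the pads) lies 19 mm behind it; z points along the fingers, y is the direction in which the jaws open and shut (so a half turn about z gives the same grasp; the last joint's range is limited). The gripper opens to 85 mm and grips with 20 to 120 N. Pads are 22 mm wide; open, the fingers measure 114 mm over their backs; the gripper's body (76 mm by 85 mm) begins 54 mm behind the grasp point. The pads swing forward as they close: fully open they stand 13 mm farther back than shut.
Start: joints at [1.168, 0.689, -0.195, 1.565, 0.157, 0.902, -0.215], TCP at [0.264, -0.566, 0.194] pointing down, gripper open.
Joint ranges: [-3.01, 3.01], [-0.46, 2.08], [-1.47, 1.51], [0.13, 2.56], [-1, 4.14], [0.04, 2.09], [-2.66, 2.66]. Speed limits (rad/s): [2.57, 2.57, 3.14, 3.14, 3.14, 3.14, 3.14].

### API

Orientations are given as a unit quaternion [w, x, y, z].
In Python, from cell import robot gives the robot as it stands.
- The arm moves only by the tool send_rows, never from a script. Its argument "motion" is text: rows parted by semicolons, each of 6 numbers parted by spaces: the shift along the tool's x, y, z normalised to -1 to 1, where 1 is 8 cm, then the turn, a rotation vector about the tool's x, y, z normalised to -1 to 1, where 1 is 90 degrees. In form: tx ty tz ax ay az; .... A call has 1 to 8 rows; each row is the pose to reach, as a shift and turn from the pose measured when the call began, along the tool's axes at that moment; what a row does not reach only later rows make up. A row lasts 1/12 s, in which the tool goes at most 41.7 mm and 7.16 degrees, less where a joint would pass 70% of its speed; a pose out of reach is approached as far as the arm can. A call with a number of a shift or a turn outside -1 to 1 is refused whole. A call with a gripper value outside its range is refused whole. "gripper" is the closure, from -1 (fully open) to 1 (shut), set as the call begins (left out, the last holds). The fingers move at their own pace and stop on an object; "newtons" is the grip in N (left out, the last holds). Time passes only in rows, so rows that repeat a pose let the fingers close. It gives the time, the measured TCP pose, the force and the opening at its end, in the units of the state.
- robot.get_obs(): the state, without advancing time (a new reading comes with each control period).
- robot.grab_frame(name): name is "scene" or "side" or "wrist"; returns a dict with "img" (384x512x3 uint8, red, green, blue), "intrinsics" (3x3 intrinsics, pixels), "R" (3x3) and "t" (3): a world point X has camera coordinates R X + t. Camera axes: x right, y down, z forward; pixel columns grow to the right and rows downward; lengths in m; the calibration is good to about 2 mm. A picture is of the moment at which its call begins. There is no depth.
- robot.hand_in(): hands the job in, once; it reports no verdict.
The state is a dict: "time": time; "qpos": joint angles; "qvel": joint speeds; "joint_efforts": joint torques, N m; "position": TCP position; "tcp_rot": TCP orientation; "contact_force": force on the tool from outside, world axes, zero at the start; "wrist_torque": the same for the moment, N m; "width": opening from 0.0 (shut) to 1.0 (fully open).
Only numpy, scipy, OpenCV 4.12 (cv2) and the standard library are available. Lean on these libraries where they do the work, as an engineer would, in place of code of your own. Each camera call takes 0.05 s, during which the arm holds its last target.

### The job

The soap carton stands on end on the birch board between a cork inlay and a black rubber drip inlay. Gently push it near its top so that it topples, from where it stands, towards the cork and not onto the rubber, and if any of it lies outside the cork nudge it along until it lies flat on a broad face wholly within the cork rectangle. Only push it: do not slide it about while it stands, do not grip or lift it, and leave everything else on the ledge where it is.

Things in the scene. Friction and masses are not known exactly. Their poses are not given: they have to be found in the camera images.
- carton: the soap carton (white, blue and green bands, pale label), a rigid box 60 wide (its x) x 40 thick (its y) x 130 tall (its z), 0.15 to 0.31 kg, standing on end on the board, its broad faces (+y, -y) looking about towards the two inlays. Origin at the centre of its foot, z from foot to top. Pushed near the top along its y it tips over the bottom edge, falls by itself beyond 17 degrees, and the foot may slip back
- carton_center (a point): centre of the carton (65 above its foot; 20 above the board when it lies flat on a broad face); axes as the carton's
- carton_foot (a point): centre of the carton's foot end; axes as the carton's
- foot_a (a point): corner mark of the carton half-way through its thickness: foot end, +x edge (30 from its middle line)
- foot_b (a point): corner mark of the carton half-way through its thickness: foot end, -x edge (30 from its middle line)
- top_a (a point): corner mark of the carton half-way through its thickness: top end, +x edge (30 from its middle line)
- top_b (a point): corner mark of the carton half-way through its thickness: top end, -x edge (30 from its middle line)
- board: fixed birch board, 160 (its x) x 440 (its y) x 12 thick, lying on the ledge; origin under its centre, top face at 12 above the ledge (world z 0.012). The two inlays are let in flush, one at each end, centred 115 from its middle along y, with a 40 wide bare strip between them
- cork: the cork inlay (brown, speckled), flush in the board: a rectangle 140 (its x) x 190 (its y). Origin at the centre of its surface. It may be at either end of the board
- drip: the black rubber drip inlay, flush in the board, also 140 x 190, at the other end of the board. Origin at the centre of its surface
- soap_dish: white ceramic soap dish, rectangular open tray 85 x 120 x 22 high, behind the board; origin under its centre
- soap: cream bar of soap 50 x 78 x 24 lying in the soap dish; origin under its centre
- nail_brush: green plastic nail brush, 36 x 85 x 36 high, bristles down, behind the board; origin under its centre
- bucket: empty aluminium bucket with raised bail handle, 210 across and about 300 high over the handle, on the right of the ledge; origin under its centre
- ladle: birch ladle lying on the left, pointing away from the robot, bowl at its far end, 390 long, 90 wide, 48 high; origin at ledge level about half-way along it
- wash_bottle: amber wash bottle with black cap, 60 across, 160 high, on the left; origin under its centre
- pumice: round grey pumice stone, 68 across, 30 high, on the right; origin under its centre

How it is judged:
On the way:
1. the carton has been toppled towards the cork and lies down (angle between carton's own z axis and vertical between 1.45 and 1.69 rad and horizontal distance between carton_center and cork below 0.12 m), for 0.2 s.
At the end, for the whole second after the job is handed in: the carton lies still and flat on one of its broad faces on the board, all four corners inside the cork rectangle (3 mm tolerance) (x of foot_a in the frame of cork between -0.073 and 0.073 m and y of foot_a in the frame of cork between -0.098 and 0.098 m and x of foot_b in the frame of cork between -0.073 and 0.073 m and y of foot_b in the frame of cork between -0.098 and 0.098 m and x of top_a in the frame of cork between -0.073 and 0.073 m and y of top_a in the frame of cork between -0.098 and 0.098 m and x of top_b in the frame of cork between -0.073 and 0.073 m and y of top_b in the frame of cork between -0.098 and 0.098 m and angle between carton's own z axis and vertical between 1.5 and 1.64 rad and height (world z) of carton_center between 0.026 and 0.037 m and linear speed of carton below 0.02 m/s); the robot touches nothing.
It fails at once if the carton is lifted (height (world z) of carton_center above 0.092 m or (angle between carton's own z axis and vertical above 0.8 rad and height (world z) of carton_center above 0.085 m) or (angle between carton's own z axis and vertical above 1.4 rad and height (world z) of carton_center above 0.052 m)).
It fails at once if the carton is gripped or pushed hard (over 30 N from the fingers) (contact force between the fingers and carton above 30 N).
It fails at once if the carton is slid more than 30 mm while still standing (angle between carton's own z axis and vertical below 0.12 rad and distance of carton_foot from where it was at the start of the episode above 0.03 m).
It fails at once if the carton falls onto the rubber inlay (angle between carton's own z axis and vertical above 1.2 rad and horizontal distance between carton_center and drip below 0.11 m).
It fails at once if something else on the ledge is moved by more than 15 mm or tipped (distance of any of soap_dish, soap, nail_brush, bucket, ladle, wash_bottle, pumice from where it was at the start of the episode above 0.015 m or angle between any of soap_dish, soap, nail_brush, bucket, ladle, wash_bottle, pumice's own z axis and vertical above 0.25 rad).
It also fails if it takes over 40 s, if anything falls off the work surface, if the arm or the gripper's body presses on something with over 40 N, if the wrist force passes 120 N, or if a joint passes its speed limit or range.

## Working session

There is one attempt and no reset: what is moved stays moved. The work goes in short steps, Python scripts to look and compute and a tool call to move; the robot and the scene stay as the last step left them, time stands still between calls to the robot, and variables do not carry over. Pictures are saved under pics/ and viewed, and the job is handed in when it is done.

Besides the shell and the picture viewer there is one more tool, called after "Call:" by a JSON object that holds its "api" and its "payload". send_rows: Moves the arm, as the interface text tells. Scaled input: -1 to 1 covers 8 cm each way for a shift and 90 degrees each way for a turn. Its arguments: {"type":"object","properties":{"motion":{"type":"string"},"gripper":{"type":"number"},"newtons":{"type":"number"}},"required":["motion"]}

```bash
mkdir -p pics; ls; python3 - <<'E'
from cell import robot
import cv2
for n in("scene","side","wrist"):
    f=robot.grab_frame(n); cv2.imwrite(f"pics/{n}0.png",cv2.cvtColor(f["img"],cv2.COLOR_RGB2BGR))
    print(n,f["intrinsics"].tolist(),f["R"].round(4).tolist(),f["t"].round(4).tolist())
print(robot.get_obs())
E
```

```text
pics
scene [[396.0301278386391, 0.0, 257.8496520175055], [0.0, 396.0301278386391, 189.68717660193022], [0.0, 0.0, 1.0]] [[0.6985, 0.7154, -0.018], [0.4607, -0.4687, -0.7537], [-0.5476, 0.5182, -0.657]] [-0.3789, -0.145, 1.878]
side [[449.49927759707964, 0.0, 252.65514524423324], [0.0, 449.49927759707964, 193.37142533446337], [0.0, 0.0, 1.0]] [[0.9729, -0.231, 0.0035], [-0.1521, -0.6519, -0.7429], [0.1739, 0.7223, -0.6694]] [-0.5337, 0.1849, 1.607]
wrist [[311.9909997222022, 0.0, 251.76766130812035], [0.0, 311.9909997222022, 190.85831869022977], [0.0, 0.0, 1.0]] [[0.423, -0.9061, -0.0025], [-0.8694, -0.4067, 0.2808], [-0.2555, -0.1166, -0.9598]] [-0.6233, -0.0359, 0.3806]
{'time': 0.15, 'qpos': array([ 1.16779593,  0.68979441, -0.19453071,  1.56607827,  0.15728031,
        0.90248817, -0.21510649]), 'qvel': array([-0.00133432, -0.00344966, -0.00033515, -0.00172902, -0.00027581,
       -0.0018482 , -0.00102236]), 'joint_efforts': array([-1.31025430e-03, -5.39928746e+01, -1.26904003e+00, -1.58715838e+01,
        9.11496958e-03,  6.46919914e-03,  9.45712969e-06]), 'position': array([ 0.26414889, -0.56585187,  0.19367362]), 'tcp_rot': array([-6.64122121e-04,  9.76240118e-01,  2.16690460e-01, -1.89183590e-04]), 'contact_force': array([-0.29857274,  0.28234186, -0.2720535 ]), 'wrist_torque': array([0.06297111, 0.03142801, 0.00485541]), 'width': 0.9995967771134593}
```

View pics/scene0.png

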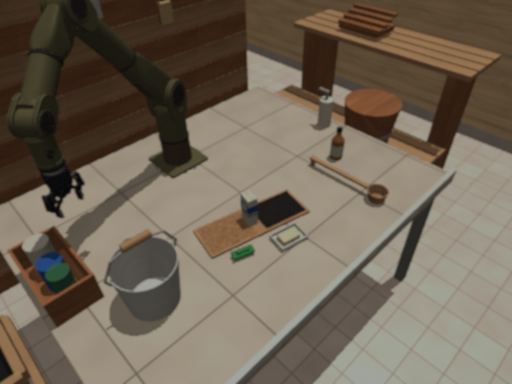

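View pics/side0.png

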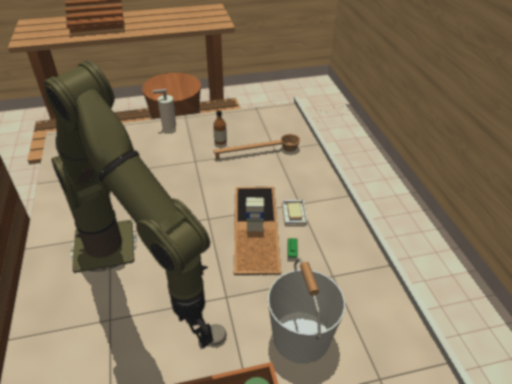

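View pics/wrist0.png

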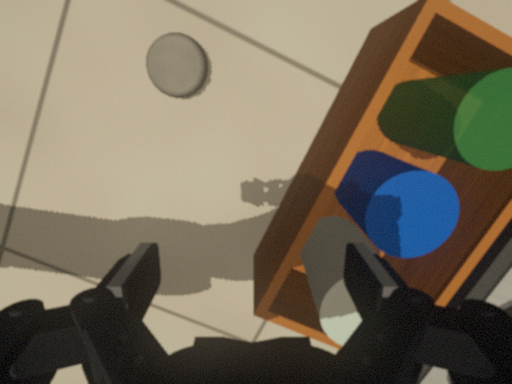

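The scene view has the cork at the bucket end (-y, about (232,230)) and the rubber at (280,208), with the carton between at (250,206). The side view shows the same, with the carton at about (256,212). I'll enlarge these areas to measure.

```bash
python3 - <<'E'
import cv2
a=cv2.imread("pics/scene0.png")[180:260,185:320]; cv2.imwrite("pics/scene0c.png",cv2.resize(a,None,fx=5.9,fy=5.9,interpolation=cv2.INTER_CUBIC))
a=cv2.imread("pics/side0.png")[180:280,200:320]; cv2.imwrite("pics/side0c.png",cv2.resize(a,None,fx=6,fy=6,interpolation=cv2.INTER_CUBIC))
E
```

```text
(no output)
```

View pics/scene0c.png

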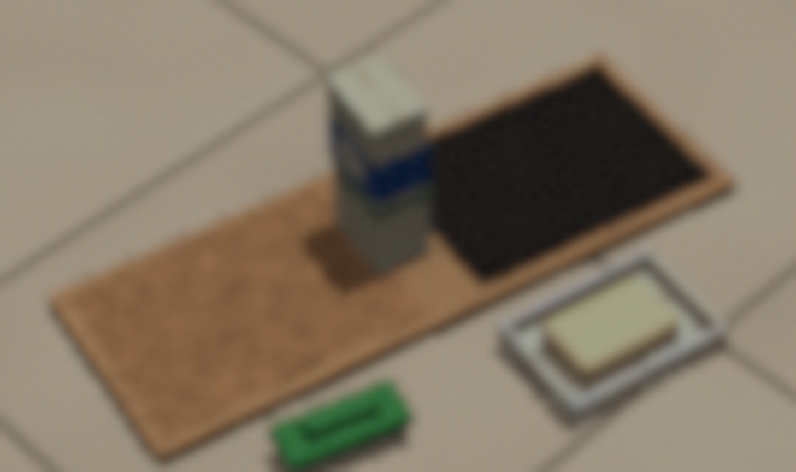

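View pics/side0c.png

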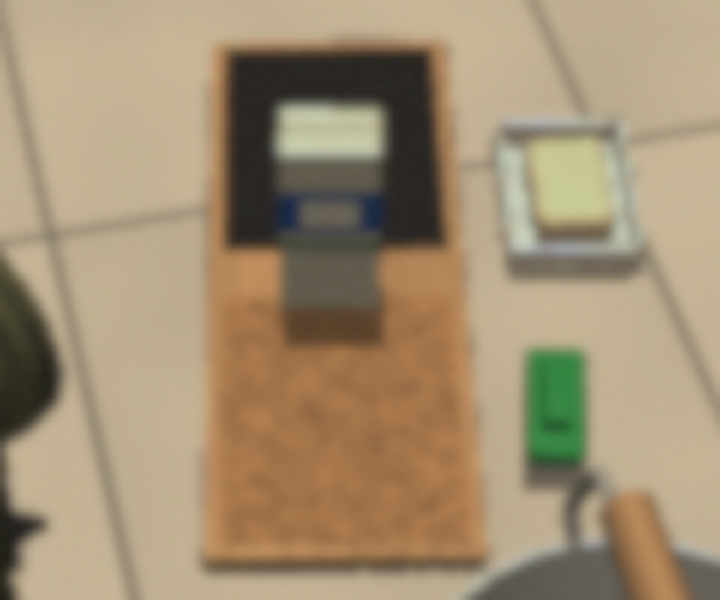

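```bash
cat > h.py <<'E'
import numpy as np, cv2
from scipy.optimize import least_squares
from cell import robot
def save(name,fn,crop=None,s=1):
    f=robot.grab_frame(name); a=cv2.cvtColor(f["img"],cv2.COLOR_RGB2BGR)
    if crop: u0,v0,u1,v1=crop; a=a[v0:v1,u0:u1]
    cv2.imwrite(f"pics/{fn}.png",cv2.resize(a,None,fx=s,fy=s,interpolation=cv2.INTER_CUBIC)); return f
def proj(f,X):
    c=np.atleast_2d(X)@f["R"].T+f["t"]; p=c@f["intrinsics"].T; return p[:,:2]/p[:,2:]
def unc(p,o,s): return np.array(o)+(np.array(p)+.5)/s-.5
def ray(f,p,z):
    d=f["R"].T@np.linalg.solve(f["intrinsics"],[p[0],p[1],1]); c=-f["R"].T@f["t"]; return c+d*(z-c[2])/d[2]
def fit(obs,x0):
    # obs: list (frame, local pts Nx3, pixels Nx2)
    def T(q,L):
        c,s=np.cos(q[2]),np.sin(q[2]); L=np.array(L,float)
        return np.c_[q[0]+c*L[:,0]-s*L[:,1], q[1]+s*L[:,0]+c*L[:,1], L[:,2]]
    r=least_squares(lambda q:np.concatenate([(proj(f,T(q,L))-P).ravel() for f,L,P in obs]),x0,loss='soft_l1')
    return r.x,[ (proj(f,T(r.x,L))-P).round(1).tolist() for f,L,P in obs],T
E
python3 - <<'E'
from h import *
S=robot.grab_frame("scene"); D=robot.grab_frame("side")
us=lambda p:unc(p,(185,180),5.9); ud=lambda p:unc(p,(200,180),6)
B=[[-.08,-.22,.012],[.08,-.22,.012],[-.08,.22,.012],[.08,.22,.012]]
q,r,T=fit([(S,B,us([(52,300),(162,452),(600,58),(733,182)])),(D,B,ud([(207,558),(486,556),(213,45),(447,43)]))],[.6,-.1,0])
print("board",q.round(4),r)
C=lambda x,y,z:[x*.03,y*.02,.012+z*.13]
SP=[C(-1,-1,1),C(-1,1,1),C(1,1,1),C(1,-1,1),C(1,-1,0),C(1,1,0),C(-1,-1,0)]
DP=[C(-1,1,1),C(1,1,1),C(1,-1,1),C(-1,-1,1),C(-1,-1,0),C(1,-1,0)]
q2,r2,T=fit([(S,SP,us([(330,75),(372,58),(428,110),(380,135),(380,275),(428,245),(343,235)])),(D,DP,ud([(273,102),(386,103),(388,160),(272,158),(285,305),(380,308)]))],[.6,-.1,0])
print("carton",q2.round(4),r2)
for n,p,z in(("dish",(565,400),0),("brush",(340,425),.036)): print(n,ray(S,us(p),z))
print("brush side",ray(D,ud((557,380)),.036),"dish corner",ray(D,ud((515,255)),.022),ray(D,ud((497,120)),.022))
E
```

```text
board [ 0.5515 -0.039  -0.2127] [[[-1.1, -0.5], [-0.7, 1.4], [0.2, -0.9], [0.9, -0.0]], [[-0.4, 0.3], [0.9, -0.1], [-0.2, -0.8], [0.0, -0.9]]]
carton [ 0.5447 -0.047  -0.204 ] [[[-0.8, 0.6], [1.2, -0.5], [0.3, -0.3], [-0.9, -0.5], [0.3, 0.6], [0.9, 1.6], [-1.5, -1.8]], [[1.1, 0.8], [-0.8, 0.4], [-0.6, -1.3], [1.5, -0.7], [-0.5, 0.6], [0.1, -0.2]]]
dish [ 0.71813077 -0.05590108  0.        ]
brush [ 0.65679201 -0.18782711  0.036     ]
brush side [ 0.64969433 -0.17438858  0.036     ] dish corner [ 0.65928099 -0.05833947  0.022     ] [0.68266287 0.06211325 0.022     ]
```

```bash
cat >> h.py <<'E'
from scipy.spatial.transform import Rotation as Rn
def cur():
    o=robot.get_obs(); w,x,y,z=o["tcp_rot"]; return o,Rn.from_quat([x,y,z,w])
def need(target,xang=None):
    """units in tool frame to a world target; xang = wanted world heading of tool x (deg), tool pointing down"""
    o,R=cur(); t=R.inv().apply(np.array(target)-o["position"])/.08
    a=np.zeros(3)
    if xang is not None:
        c,s=np.cos(np.radians(xang)),np.sin(np.radians(xang))
        Rt=Rn.from_matrix(np.array([[c,s,0],[s,-c,0],[0,0,-1]]).T)
        a=(R.inv()*Rt).as_rotvec()/(np.pi/2)
    print("t",round(o["time"],2),"pos",o["position"].round(4),"need",t.round(3),a.round(3),"q",o["qpos"].round(2),"F",o["contact_force"].round(1))
E
python3 - <<'E'
from h import *
S=cv2.imread("pics/scene0.png");f=robot.grab_frame("scene");d=robot.grab_frame("side")
# bucket base/rim guesses
print("bucket base scene",ray(f,(148,300),0),"rim side",ray(d,(306,300),.2), "pumice",ray(d,(215,335),.015))
y=-.204; e=np.array([-np.sin(y),np.cos(y),0]); c=np.array([.5447,-.047,0])
print("pre",c+e*.085, "contact tcp",c+e*.031)
need(np.r_[(c+e*.085)[:2],.25],90+np.degrees(y))
E
```

```text
bucket base scene [ 0.56492591 -0.52467591  0.        ] rim side [ 0.57202402 -0.51471168  0.2       ] pumice [ 0.32691514 -0.45144616  0.015     ]
pre [0.56191998 0.03623745 0.        ] contact tcp [ 0.55098023 -0.01664281  0.        ]
t 0.35 pos [ 0.2644 -0.5662  0.1941] need [ 6.556 -5.25  -0.697] [-0.    -0.    -0.592] q [ 1.17  0.69 -0.19  1.57  0.16  0.9  -0.22] F [0.5 0.1 0.4]
```

Call:
{"api": "send_rows", "payload": {"motion": "0.94 -0.75 -0.7 0 0 0;0.94 -0.75 -0.7 0 0 0;0.94 -0.75 -0.7 0 0 0;0.94 -0.75 -0.7 0 0 0", "gripper": 1, "newtons": 20}}

```text
time: 0.68
position: [0.3129, -0.4756, 0.2535]
tcp_rot: [0.001, 0.975, 0.221, 0.003]
contact_force: [0.7, -0.1, 0.0]
width: 0.454
```

Call:
{"api": "send_rows", "payload": {"motion": "0.94 -0.75 0 0 0 0;0.94 -0.75 0 0 0 0;0.94 -0.75 0 0 0 0;0.94 -0.75 0 0 0 0"}}

```text
time: 1.02
position: [0.3584, -0.3838, 0.2541]
tcp_rot: [-0.0, 0.974, 0.225, 0.004]
contact_force: [-0.2, 0.1, -0.1]
width: 0.003
```

Call:
{"api": "send_rows", "payload": {"motion": "0.94 -0.75 0 0 0 0;0.94 -0.75 0 0 0 0;0.94 -0.75 0 0 0 0;0.94 -0.75 0 0 0 0"}}

```text
time: 1.35
position: [0.4023, -0.2924, 0.2548]
tcp_rot: [-0.001, 0.973, 0.229, 0.005]
contact_force: [0.0, -0.8, 0.2]
width: -0.001
```

Call:
{"api": "send_rows", "payload": {"motion": "0.94 -0.75 0 0 0 0;0.94 -0.75 0 0 0 0;0.94 -0.75 0 0 0 0;0.94 -0.75 0 0 0 0"}}

```text
time: 1.68
position: [0.4453, -0.2015, 0.2558]
tcp_rot: [-0.002, 0.973, 0.233, 0.007]
contact_force: [-0.0, -0.6, -0.4]
width: 0.0
```

Call:
{"api": "send_rows", "payload": {"motion": "0.94 -0.75 0 0 0 0;0.94 -0.75 0 0 0 0;0.94 -0.75 0 0 0 0;0.94 -0.75 0 0 0 0"}}

```text
time: 2.02
position: [0.4874, -0.1108, 0.257]
tcp_rot: [-0.002, 0.972, 0.235, 0.008]
contact_force: [0.5, 0.2, -0.5]
width: -0.003
```

Call:
{"api": "send_rows", "payload": {"motion": "0.94 -0.75 0 0 0 0;0.94 -0.75 0 0 0 0;0.94 -0.75 0 0 0 0;0.94 -0.75 0 0 0 0"}}

```text
time: 2.35
position: [0.5288, -0.0204, 0.2583]
tcp_rot: [-0.003, 0.971, 0.238, 0.009]
contact_force: [0.8, -0.2, 0.3]
width: -0.0
```

```bash
python3 -c "
from h import *
need([.562,.036,.25],78.3)"
```

```text
t 2.35 pos [ 0.5288 -0.0204  0.2583] need [ 0.691 -0.434  0.117] [ 0.004 -0.012 -0.565] q [ 0.12  0.48 -0.25  1.78  0.13  0.88 -1.28] F [ 0.8 -0.2  0.3]
```

Call:
{"api": "send_rows", "payload": {"motion": "0.69 -0.43 0 0 0 -0.565;0.69 -0.43 0 0 0 -0.565;0.69 -0.43 0 0 0 -0.565;0.69 -0.43 0 0 0 -0.565;0.69 -0.43 0 0 -0.01 -0.565;0.69 -0.43 0 0 -0.01 -0.565;0.69 -0.43 0 0 -0.01 -0.565;0.69 -0.43 0 0 -0.01 -0.565"}}

```text
time: 3.02
position: [0.562, 0.0312, 0.2588]
tcp_rot: [0.003, 0.776, 0.631, 0.001]
contact_force: [-0.0, 0.2, 0.5]
width: -0.001
```

```bash
python3 -c "
from h import *
need([.562,.036,.127],78.3)
save('scene','s1',(185,130,320,260),4.5);save('side','d1',(180,120,320,280),3.7);save('wrist','w1')"
```

```text
t 3.02 pos [0.562  0.0312 0.2588] need [ 0.064 -0.023  1.647] [ 0.004  0.002 -0.   ] q [ 0.15  0.56 -0.48  1.67  0.31  0.99 -0.64] F [-0.   0.2  0.5]
```

View pics/d1.png

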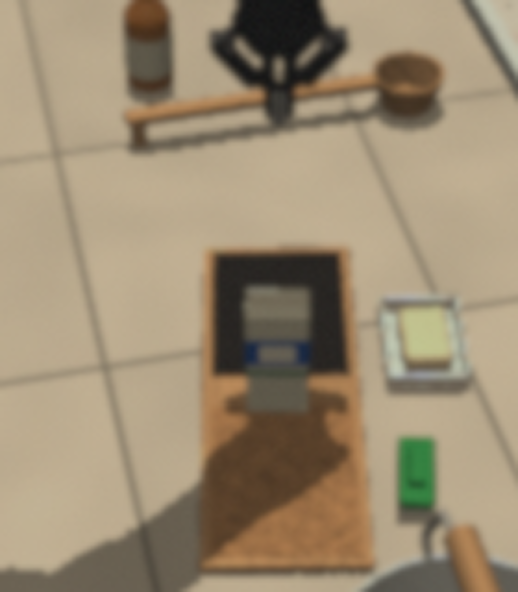

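View pics/s1.png

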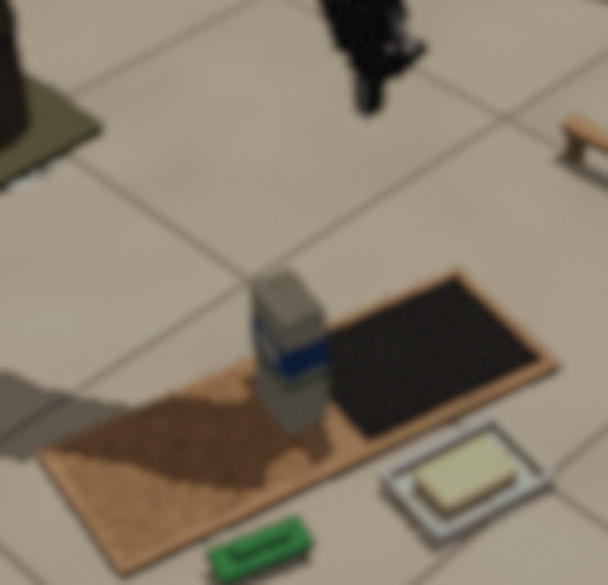

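View pics/w1.png

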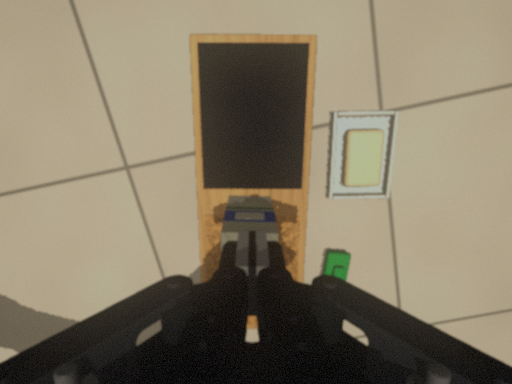

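```bash
python3 - <<'E'
from h import *
f=robot.grab_frame("wrist"); o,R=cur()
print("cam",-f["R"].T@f["t"],"tcp px",proj(f,o["position"]))
for n in("scene","side"): print(n,proj(robot.grab_frame(n),o["position"]))
y=-.204;c=np.array([.5447,-.047])
for sx,sy,z in [(-1,-1,.142),(1,-1,.142),(-1,1,.142),(1,1,.142),(-1,1,.012),(1,1,.012),(-1,-1,.012),(1,-1,.012)]:
    X=[c[0]+np.cos(y)*sx*.03-np.sin(y)*sy*.02,c[1]+np.sin(y)*sx*.03+np.cos(y)*sy*.02,z]; print(sx,sy,z,proj(f,X).round())
E
```

```text
cam [0.57638647 0.10419728 0.4391718 ] tcp px [[250.73802355 220.51571289]]
scene [[267.07170841 162.5150702 ]]
side [[254.43967296 160.12600709]]
-1 -1 0.142 [[223. 269.]]
1 -1 0.142 [[279. 269.]]
-1 1 0.142 [[221. 235.]]
1 1 0.142 [[279. 234.]]
-1 1 0.012 [[229. 197.]]
1 1 0.012 [[271. 197.]]
-1 -1 0.012 [[230. 223.]]
1 -1 0.012 [[271. 223.]]
```

```bash
python3 - <<'E'
import cv2
a=cv2.imread("pics/w1.png")[170:300,180:330];cv2.imwrite("pics/w1c.png",cv2.resize(a,None,fx=4.5,fy=4.5,interpolation=cv2.INTER_CUBIC))
E
```

```text
(no output)
```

View pics/w1c.png

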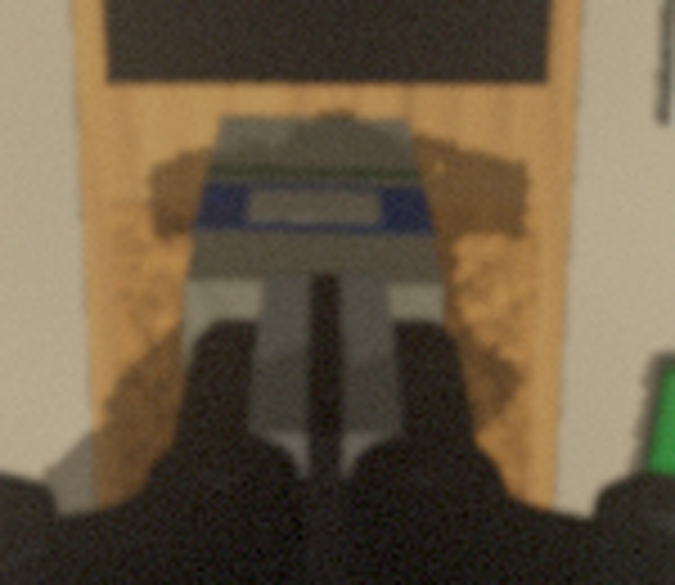

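```bash
python3 - <<'E'
from h import *
save('scene','s1t',(240,120,300,180),10);save('side','d1t',(225,110,285,180),8.5)
E
```

```text
(no output)
```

View pics/s1t.png

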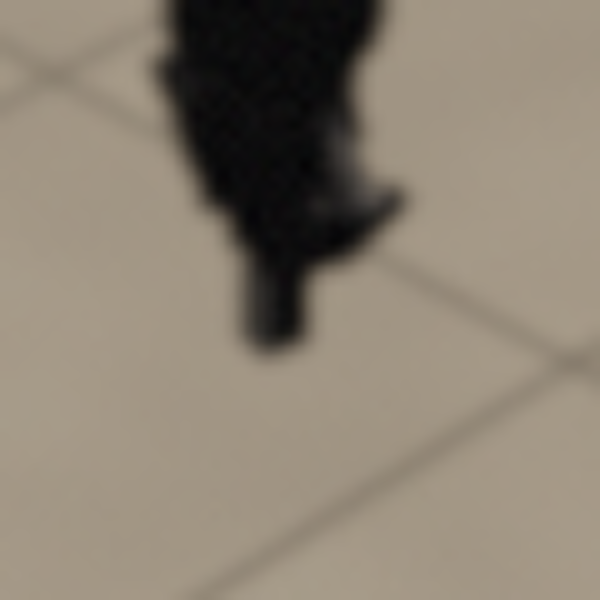

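View pics/d1t.png

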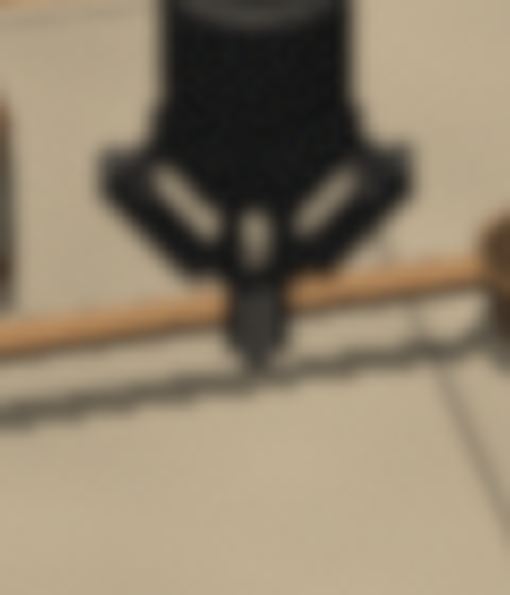

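```bash
python3 - <<'E'
from h import *
fs=[(robot.grab_frame("scene"),(267,154.7)),(robot.grab_frame("side"),(255,152.7)),(robot.grab_frame("wrist"),(252,231))]
for k in ([0,1],[0,1,2]):
    r=least_squares(lambda X:np.concatenate([proj(fs[i][0],X)[0]-fs[i][1] for i in k]),[.56,.03,.25]); print(r.x,r.fun.round(1))
need([.562,.036,.127],78.3)
E
```

```text
[0.56287687 0.0318921  0.293675  ] [-0.1  0.3 -0.1 -0.3]
[0.56338132 0.04072519 0.28672894] [ 1.8  0.9 -0.6 -0.2 -0.1  0.2]
t 3.57 pos [0.5619 0.0356 0.2594] need [ 0.006 -0.011  1.655] [0.004 0.    0.   ] q [ 0.15  0.56 -0.48  1.67  0.3   0.99 -0.65] F [ 0.2  1.2 -0.1]
```

The picture puts the fingertip about 30 mm higher than the reported TCP (triangulated z is about 0.29, reported 0.259). I'll descend partway behind the carton and check again before touching it.

Call:
{"api": "send_rows", "payload": {"motion": "0 0 1 0 0 0;0 0 1 0 0 0;0 0 1 0 0 0;0 0 1 0 0 0"}}

```text
time: 3.9
position: [0.5611, 0.0352, 0.1785]
tcp_rot: [0.002, 0.775, 0.632, 0.0]
contact_force: [0.6, -0.8, 0.4]
width: -0.003
```

Call:
{"api": "send_rows", "payload": {"motion": "0 0 0.8 0 0 0;0 0 0.8 0 0 0;0 0 0.8 0 0 0;0 0 0.8 0 0 0"}}

```text
time: 4.23
position: [0.5623, 0.0354, 0.116]
tcp_rot: [0.002, 0.775, 0.632, 0.001]
contact_force: [0.7, 0.6, 0.2]
width: 0.001
```

```bash
python3 - <<'E'
from h import *
o,R=cur();print(o["position"],o["width"])
for n,c,s in(("scene",(230,150,300,250),6),("side",(215,140,295,240),6),("wrist",(180,150,330,300),4)):
    f=save(n,n+"2",c,s); print(n,proj(f,o["position"]))
E
```

```text
[0.56230766 0.03538249 0.11602653] 0.0011914167707696712
scene [[267.56276745 192.31907629]]
side [[254.19637416 190.69088453]]
wrist [[249.04332453 221.58771089]]
```

View pics/scene2.png

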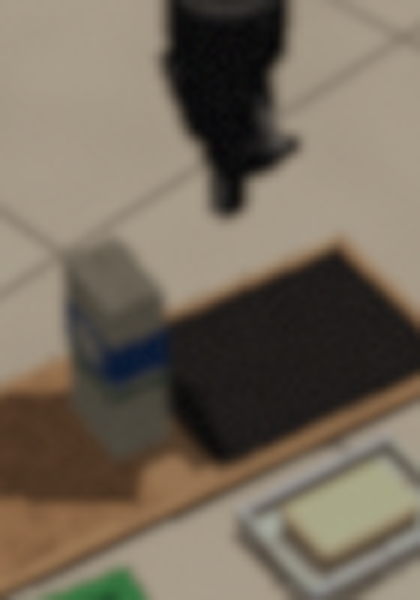

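View pics/side2.png

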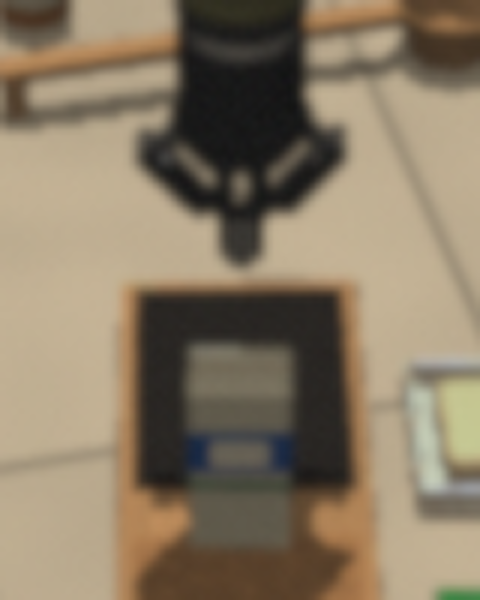

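View pics/wrist2.png

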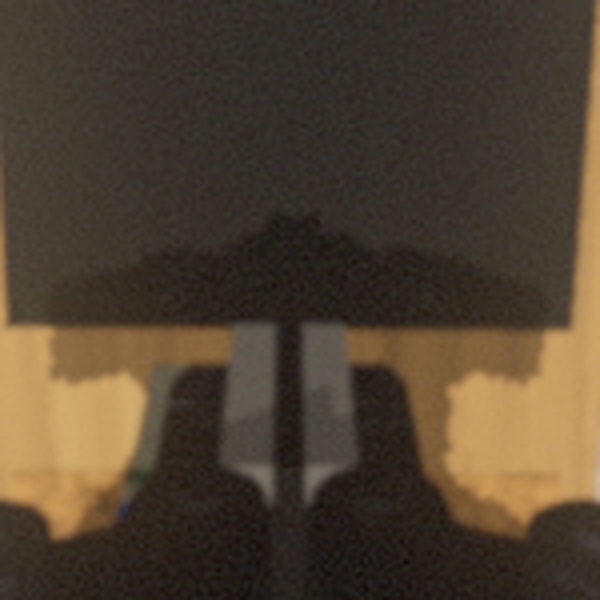

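```bash
python3 - <<'E'
from h import *
fs=[(robot.grab_frame("scene"),(267.4,184.8)),(robot.grab_frame("side"),(254.7,183.7)),(robot.grab_frame("wrist"),(252,230.5))]
for k in ([0,1],[0,1,2]):
    r=least_squares(lambda X:np.concatenate([proj(fs[i][0],X)[0]-fs[i][1] for i in k]),[.56,.03,.12]); print(r.x,r.fun.round(1))
need([.551,-.0166,.09],78.3)
E
```

```text
[0.56294093 0.03320072 0.153488  ] [-0.1  0.4 -0.1 -0.4]
[0.56450487 0.04170586 0.14584253] [ 1.7  1.1 -0.3 -0.3 -0.2  0.2]
t 4.53 pos [0.5625 0.0352 0.1161] need [-0.663 -0.011  0.327] [0.004 0.001 0.   ] q [ 0.09  0.73 -0.39  1.83  0.44  0.66 -0.77] F [-0.5 -0.5  0.2]
```

Call:
{"api": "send_rows", "payload": {"motion": "0 0 0.36 0 0 0;0 0 0.36 0 0 0;-0.3 0 0.36 0 0 0;-0.52 0 0.36 0 0 0;-0.52 0 0.36 0 0 0;-0.52 0 0.36 0 0 0"}}

```text
time: 5.03
position: [0.5542, -0.0069, 0.0881]
tcp_rot: [0.003, 0.776, 0.631, 0.001]
contact_force: [-0.2, 1.0, 0.5]
width: -0.002
```

```bash
python3 - <<'E'
from h import *
need([.551,-.0166,.087],78.3)
for n,c,s in(("scene",(230,160,290,240),7),("side",(225,160,285,240),7)):
    f=save(n,n+"3",c,s)
E
```

```text
t 5.03 pos [ 0.5542 -0.0069  0.0881] need [-0.127 -0.015  0.014] [ 0.004  0.001 -0.001] q [ 0.15  0.77 -0.37  1.88  0.48  0.58 -0.74] F [-0.2  1.   0.5]
```

View pics/scene3.png

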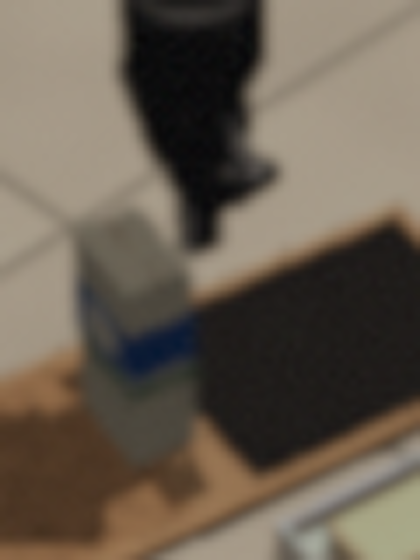

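View pics/side3.png

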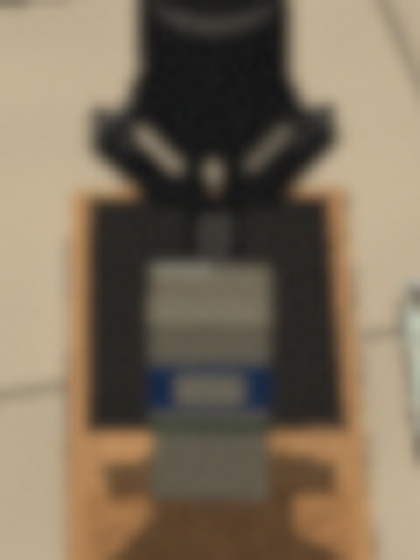

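Call:
{"api": "send_rows", "payload": {"motion": "-0.08 -0.01 0 0 0 0;-0.13 -0.01 0 0 0 0;-0.17 -0.01 0 0 0 0;-0.21 -0.01 0 0 0 0;-0.25 -0.01 0 0 0 0;-0.28 -0.01 0 0 0 0;-0.3 -0.01 0 0 0 0"}}

```text
time: 5.72
position: [0.549, -0.0283, 0.0881]
tcp_rot: [0.003, 0.775, 0.632, 0.002]
contact_force: [-0.1, 0.5, 0.8]
width: 0.001
```

```bash
python3 - <<'E'
from h import *
need([.551,-.0166,.087],78.3)
for n,c,s in(("scene",(230,160,290,240),7),("side",(225,160,285,240),7)):
    f=save(n,n+"4",c,s)
E
```

```text
t 5.72 pos [ 0.549  -0.0283  0.0881] need [ 0.148 -0.005  0.013] [ 0.004 -0.     0.   ] q [ 0.19  0.76 -0.37  1.89  0.49  0.57 -0.71] F [-0.1  0.5  0.8]
```

View pics/scene4.png

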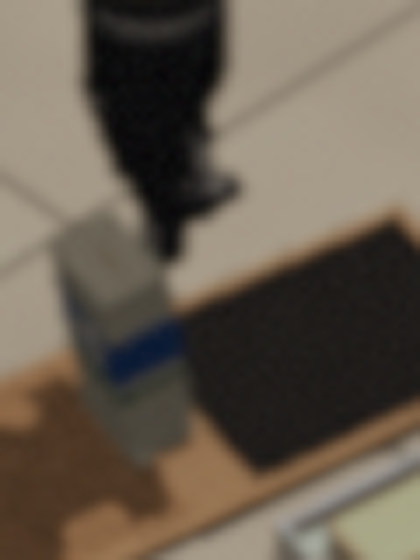

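View pics/side4.png

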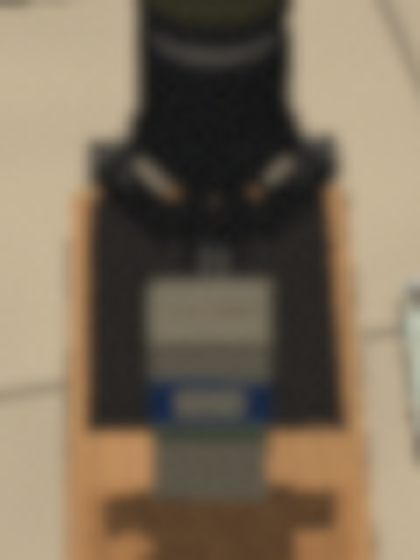

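The carton is tilting cleanly about its cork-side bottom edge: the foot corner is still at crop (140,465) and it isn't twisting. I'll keep pushing past the balance point.

Call:
{"api": "send_rows", "payload": {"motion": "-0.07 0 0 0 0 0;-0.12 0 0 0 0 0;-0.17 0 0 0 0 0;-0.22 0 0 0 0 0;-0.26 0 0 0 0 0;-0.3 0 0 0 0 0;-0.3 0 0 0 0 0;-0.3 0 0 0 0 0"}}

```text
time: 6.48
position: [0.5441, -0.052, 0.088]
tcp_rot: [0.003, 0.775, 0.631, 0.002]
contact_force: [-0.3, -0.1, -0.5]
width: -0.0
```

```bash
python3 - <<'E'
from h import *
need([.551,-.0166,.087],78.3)
for n,c,s in(("scene",(185,160,300,260),6),("side",(210,160,310,280),5)):
    f=save(n,n+"5",c,s)
E
```

```text
t 6.48 pos [ 0.5441 -0.052   0.088 ] need [ 0.451 -0.005  0.013] [0.004 0.    0.   ] q [ 0.24  0.76 -0.38  1.9   0.5   0.57 -0.67] F [-0.3 -0.1 -0.5]
```

View pics/scene5.png

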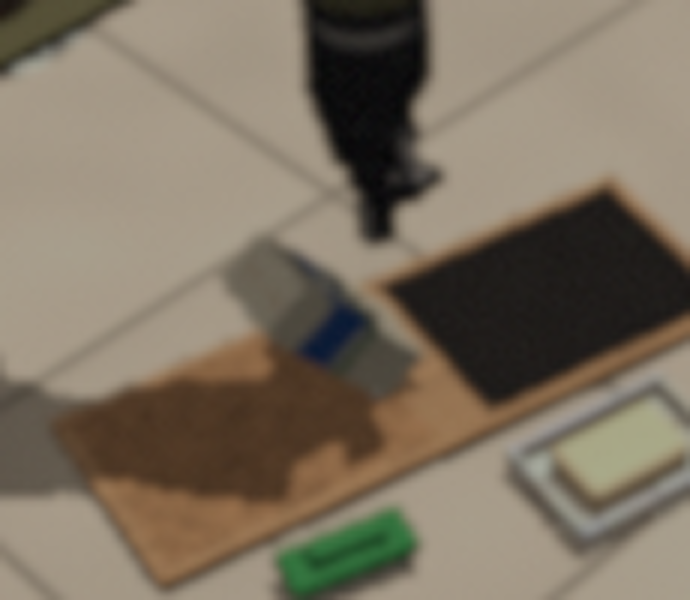

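View pics/side5.png

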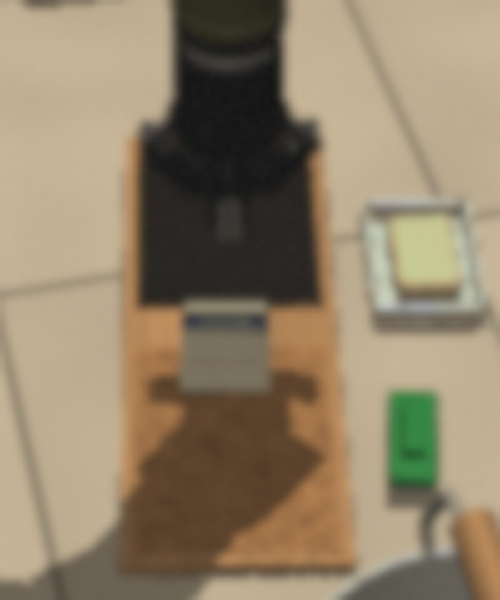

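It is falling by itself towards the cork. I'll back off a little and let it settle.

Call:
{"api": "send_rows", "payload": {"motion": "0.2 0 0 0 0 0;0.5 0 0 0 0 0;0.5 0 0 0 0 0;0.5 0 0 0 0 0;0.5 0 0 0 0 0;0.5 0 0 0 0 0;0.5 0 0 0 0 0;0.5 0 0 0 0 0"}}

```text
time: 7.25
position: [0.5521, -0.0133, 0.088]
tcp_rot: [0.003, 0.776, 0.631, 0.002]
contact_force: [-0.4, 0.2, 0.1]
width: -0.001
```

```bash
python3 - <<'E'
from h import *
need([.551,-.0166,.087],78.3)
for n,c,s in(("scene",(185,170,300,260),6.5),("side",(220,190,300,280),6.5)):
    f=save(n,n+"6",c,s)
E
```

```text
t 7.25 pos [ 0.5521 -0.0133  0.088 ] need [-0.043 -0.006  0.013] [ 0.004  0.    -0.   ] q [ 0.16  0.76 -0.37  1.88  0.48  0.58 -0.73] F [-0.4  0.2  0.1]
```

View pics/scene6.png

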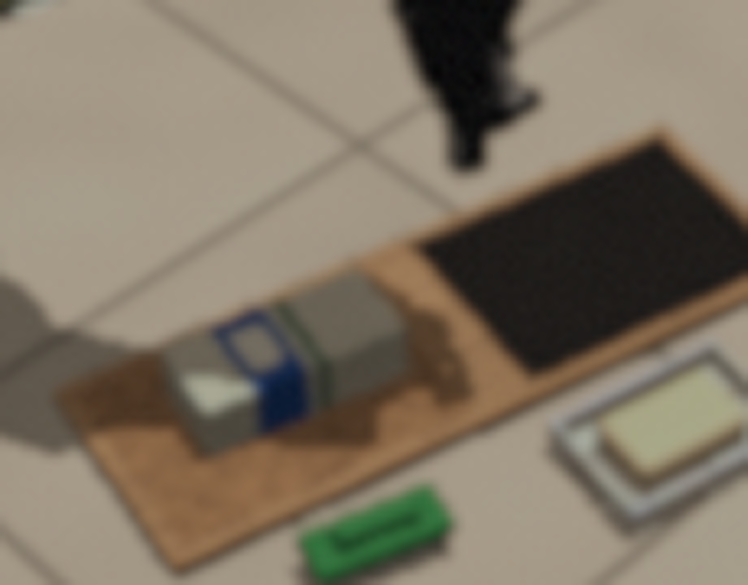

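View pics/side6.png

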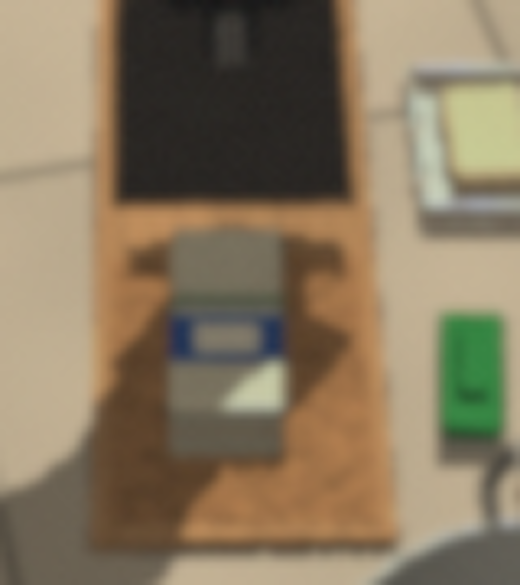

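```bash
cat > m.py <<'E'
from h import *
S=robot.grab_frame("scene"); D=robot.grab_frame("side")
us=lambda p:unc(p,(185,170),6.5); ud=lambda p:unc(p,(220,190),6.5)
B=[[-.07,.02,.012],[.07,.02,.012],[-.08,-.22,.012],[.08,-.22,.012]]
b,r,T=fit([(S,B,us([(418,243),(530,373),(55,395),(175,566)])),(D,B,ud([(118,200),(352,200),(92,540),(395,540)]))],[.55,-.04,-.2])
print("board",b.round(4),r)
C=lambda x,y,z:[x*.03,y*.065,.012+z*.04]
SP=[C(-1,1,1),C(1,1,1),C(-1,-1,1),C(1,-1,1),C(1,-1,0),C(1,1,0)]
DP=[C(-1,1,1),C(1,1,1),C(1,-1,1),C(-1,-1,1),C(-1,-1,0),C(1,-1,0)]
c,r,T=fit([(S,SP,us([(358,270),(408,325),(165,345),(207,405),(205,455),(403,368)])),(D,DP,ud([(168,232),(284,232),(288,412),(168,410),(167,458),(283,458)]))],[.53,-.13,-.2])
print("carton",c.round(4),r)
d=c[:2]-b[:2];y=b[2]
for sx,sy in((-1,1),(1,1),(-1,-1),(1,-1)):
    p=T(c,[[sx*.03,sy*.065,0]])[0][:2]-b[:2]
    print(sx,sy,"cork frame",(np.cos(y)*p[0]+np.sin(y)*p[1]).round(4),(-np.sin(y)*p[0]+np.cos(y)*p[1]+.115).round(4))
E
python3 m.py
```

```text
board [ 0.5512 -0.0362 -0.2171] [[[-0.9, 0.3], [0.6, 1.6], [-0.3, -1.0], [0.2, 0.3]], [[-0.9, 0.5], [0.5, 0.2], [-0.6, -0.5], [0.5, -1.0]]]
carton [ 0.5216 -0.1356 -0.2374] [[[-0.4, -0.6], [-0.5, 0.3], [-1.2, 0.6], [-0.6, 1.4], [0.7, 1.1], [0.7, 1.1]], [[0.5, -0.8], [-0.7, -0.7], [-0.8, -0.6], [-0.1, -0.4], [0.1, -0.1], [-0.3, -0.0]]]
-1 1 cork frame -0.0361 0.0772
1 1 cork frame 0.0239 0.076
-1 -1 cork frame -0.0387 -0.0528
1 -1 cork frame 0.0213 -0.054
```

The fit puts the carton flat with its foot end 18 mm inside the cork edge, so no nudge looks necessary. I'll raise the arm clear and check this with the wrist camera.

Call:
{"api": "send_rows", "payload": {"motion": "0.5 0 -0.5 0 0 0;0.6 0 -1 0 0 0;0.6 0 -1 0 0 0;0.6 0 -1 0 0 0"}}

```text
time: 7.78
position: [0.5644, 0.0377, 0.1719]
tcp_rot: [0.004, 0.774, 0.633, 0.006]
contact_force: [-0.6, 0.0, -0.7]
width: 0.001
```

Call:
{"api": "send_rows", "payload": {"motion": "0 0 -1 0 0 0;0 0 -1 0 0 0;0 0 -1 0 0 0;0 0 -1 0 0 0;0 0 -1 0 0 0"}}

```text
time: 8.2
position: [0.5624, 0.0364, 0.2507]
tcp_rot: [0.004, 0.775, 0.632, 0.005]
contact_force: [-0.1, 1.2, -0.2]
width: 0.001
```

```bash
python3 - <<'E'
from h import *
f=save("wrist","wrist7"); save("side","side7",(150,90,350,290),3); print(robot.get_obs()["time"])
b=(.5512,-.0362,-.2171)
def W(x,y,z,q):
    c,s=np.cos(q[2]),np.sin(q[2]);return [q[0]+c*x-s*y,q[1]+s*x+c*y,z]
print("cork edge",proj(f,[W(-.07,-.02,.012,b),W(.07,-.02,.012,b)]).round(1),"rubber edge",proj(f,[W(-.07,.02,.012,b),W(.07,.02,.012,b)]).round(1))
c=(.5216,-.1356,-.2374)
print("foot bottom, top",proj(f,[W(-.03,.065,.012,c),W(.03,.065,.012,c),W(-.03,.065,.052,c),W(.03,.065,.052,c)]).round(1))
E
```

```text
8.3
cork edge [[202.9 219.9]
 [300.2 220.8]] rubber edge [[202.1 193.1]
 [301.9 194.2]]
foot bottom, top [[226.6 231.6]
 [267.8 232.7]
 [224.6 243.7]
 [269.7 244.9]]
```

View pics/wrist7.png

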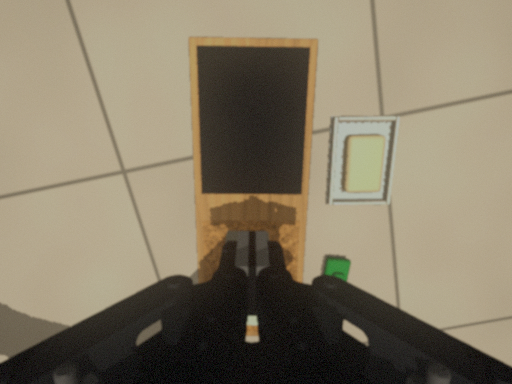

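View pics/side7.png

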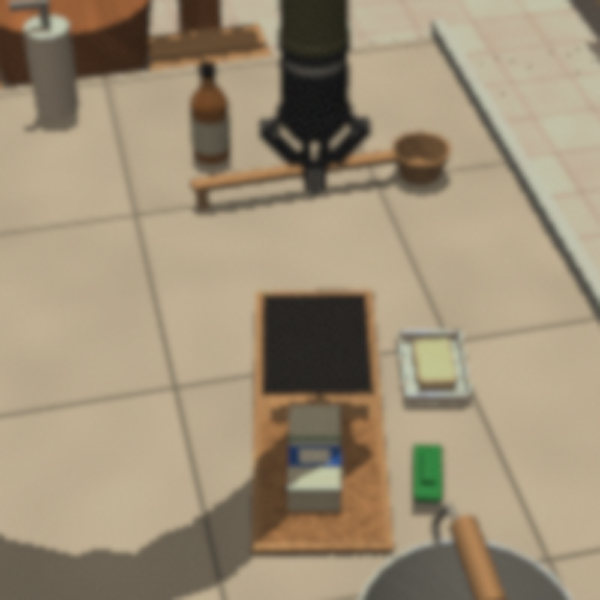

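```bash
python3 - <<'E'
import cv2
a=cv2.imread("pics/wrist7.png")[180:280,185:325];cv2.imwrite("pics/wrist7c.png",cv2.resize(a,None,fx=5.5,fy=5.5,interpolation=cv2.INTER_CUBIC))
E
```

```text
(no output)
```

View pics/wrist7c.png

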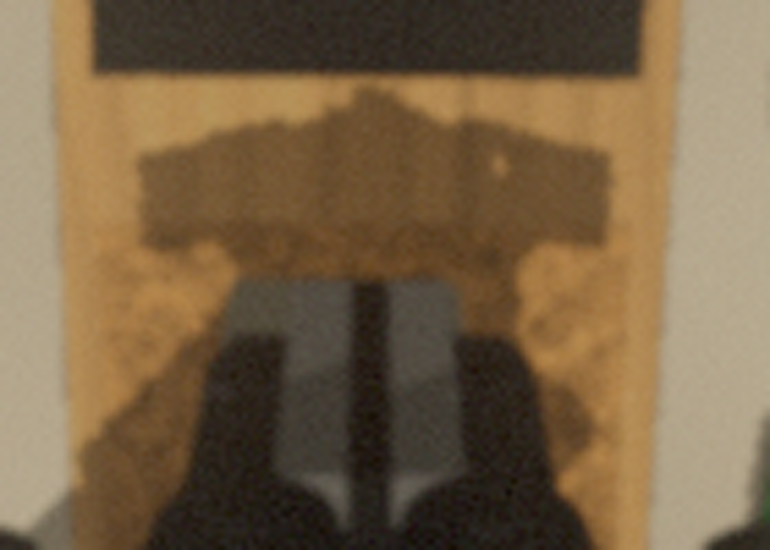

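The wrist view confirms it: the cork edge is at crop row ~225 and the foot's bottom edge at ~280. That is 10 px, about 15 mm, inside. The arm is clear, so I'm handing in.

```bash
python3 -c "
from cell import robot
print(robot.hand_in())"
```

```text
the job is handed in; nothing more can be done
None
```

The carton is lying flat on a broad face, wholly inside the cork. I tipped it there with one slow push near its top, using the shut fingers from the rubber side. No nudge was needed, and I handed the job in at about 8.3 s with the arm raised clear.

- **Position on the cork:** the two-view fit puts all four corners at x from -0.039 to 0.024 m and y from -0.054 to 0.077 m in the cork frame. The limits are ±0.073 and ±0.098 m. The wrist camera puts the foot end about 15 mm inside the cork edge, and the fit gives about 18 mm; pixel residuals were up to about 1.6 px, a few mm.
- **Other objects:** the soap dish, soap, nail brush, ladle and wash bottle look unmoved in the pictures. I did not measure them, or check the bucket and pumice separately. The arm stayed clear of all of them, and contact force read about 1 N or less at the end of every move.
- **One disagreement:** the fingertips looked about 30 mm higher in the pictures than the reported TCP. I set the push height from the pictures (about 0.118 m at the fingertip), and the carton tipped as expected with no visible slip of its foot while I was pushing.

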